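# Lay out the washed mincer in fitting order

### The arm

A 6-joint arm with a two-finger parallel gripper is mounted at the origin on the work surface. World frame = base frame: x ahead of the robot, y to its left, z up, the work surface at z = 0. Lengths are in m, angles in rad, forces in N, time in s.
With the tool pointing down it reaches from about 0.25 to 0.775 m from the base axis. Payload 8.9 kg.
Tool frame: the origin (TCP) lies at the very end of the fingers, on their centre line; the grasp point (between the pads) lies 19 mm behind it; z points along the fingers, x is the direction in which the jaws open and shut, and the axes are right-handed (so a half turn about z gives the same grasp; the last joint's range is limited). The gripper opens to 85 mm and grips with 20 to 120 N. Pads are 22 mm wide; open, the fingers measure 114 mm over their backs; the gripper's body (76 mm by 85 mm) begins 54 mm behind the grasp point. The pads swing forward as they close: fully open they stand 13 mm farther back than shut.
Start: joints at [-0.139, 0.291, -0.153, 1.127, 0, 1.431], TCP at [0.525, 0, 0.231] pointing down, gripper open.
Joint ranges: [-2.52, 2.52], [-0.91, 1.74], [-1.3, 1.37], [-1.96, 2.02], [-1.52, 1.47], [-3.14, 3.14]. Speed limits (rad/s): [2.22, 2.22, 2.79, 3.14, 3.14, 3.14].

### API

Orientations are given as a unit quaternion [w, x, y, z].
In Python, from bench import move_ptp, move_linear, move_joints, let_go, clamp, dwell, solve_ik, state, camera, get_calibration, IKError, finish_job gives the robot as it stands. Calls block until the motion is done:
- move_ptp(position, orientation): joint-space move of the TCP to a pose.
- move_linear(position, frame=None, rate=0.15, force_limit=None): straight line of the TCP; frame=None keeps the orientation; rate is the mean speed in m/s. With force_limit (N) it stops when the force on the tool has changed by that much, and returns True; else False.
- move_joints(angles): joint-space move.
- let_go() and clamp(f_grip=None): open the fingers fully, or close them until they stop; f_grip is the grip in N (None keeps the last).
- dwell(seconds).
- solve_ik(position, orientation): joint angles nearest the present ones, or None.
- state(): the state.
- camera(name): name is "scene" or "side" or "wrist"; returns (picture, depth): 384x512x3 uint8, blue, green, red; 384x512 float32, m along the optical axis (not along the pixel's ray), 0 where there is no reading.
- get_calibration(name): a dict with "K" (3x3 intrinsics, pixels), "k1" (the pictures are not rectified: a ray, as slopes to the right and down, at radius r is drawn at 1 + k1 r^2 times it, then the intrinsics apply), "R" (3x3) and "t" (3): a world point X has camera coordinates R X + t. Camera axes: x right, y down, z forward; pixel columns grow to the right and rows downward; lengths in m; the calibration is good to about 2 mm. A picture is of the moment at which its call begins: read the wrist's pose just before it. get_calibration takes no time and is no camera call; for the wrist camera it gives the pose at the moment of the call.
A pose or a line that the arm cannot do raises IKError and nothing moves.
- finish_job(): hands the job in, once; it reports no verdict.
The state is a dict: "time_s": time; "joints": joint angles; "joint_vel": joint speeds; "joint_efforts": joint torques, N m; "position": TCP position; "tcp_rot": TCP orientation; "ft_force": force on the tool from outside, world axes, zero at the start; "torque": the same for the moment, N m; "finger_gap": finger opening in m.
Only numpy, scipy, OpenCV 4.12 (cv2) and the standard library are available. Lean on these libraries where they do the work, as an engineer would, in place of code of your own. Each camera call takes 0.05 s, during which the arm holds its last target.

### The job

The small mincer has been washed: lay its parts out on the white board in the order they will go back in, in one straight line out from the barrel's threaded mouth (not its feed neck) along the board - first the worm, lying along the line with its square drive end, behind the black washer, towards the barrel, then the coarse plate (large holes) lying flat with the cross knife laid flat and centred on top of it, and last the ring nut, lying flat. Leave a gap of about 25 mm between the mouth and the worm and between each part and the next along the line. Set the parts down without dropping them, and leave the fine plate (small holes), the pusher and the brush where they are.

Things in the scene. Friction and masses are not known exactly. Their poses are not given: they have to be found in the camera images.
- mouth (a point): Centre of the open mouth of the mincer barrel: grey casting lying on its side on the white board, fixed, 95 mm long, 57 mm across the threaded mouth, at most 57 mm above the board; its feed neck points sideways (+y of this frame), reaching 74 mm from the axis. x points level straight out of the mouth along the barrel's axis (the line of the layout), z up. The point is 28.5 mm above the board.
- board: White plastic cutting board, fixed, 220 x 450 x 20 mm (x, y, z), the barrel lying on one end of it. Origin at the centre of its underside, which lies on the table; its top is 20 mm above.
- tray: Shallow blue slotted draining tray, fixed, 250 x 380 mm (x, y), in which all the loose mincer parts lie at the start. Origin at the centre of its underside; floor 4 mm thick, rim 12 mm high in all and 4 mm thick.
- worm_c (a point): Steel worm lying on its side, 105 mm long in all. The point is on its axis, half-way along, 19 mm above its support. x runs along the axis to the thin stud end (14 mm long); the square drive end (10 mm square, 22 mm long) is at -x, with a black washer at its root. Spiral flights 38 mm in diameter, from x = -30 to +38 mm, to be gripped across; they rest like an eight-sided bar and do not roll freely. About 0.35 kg.
- coarse_c (a point): Coarse plate: round steel disc 52 mm in diameter, 8 mm thick, lying flat, with six large dark holes (12 mm). The point is its centre, half-way up (4 mm above its support); z up. About 0.12 kg.
- fine_c (a point): Fine plate: the same disc, 52 mm in diameter, 8 mm thick, but with many small dark holes (3 mm). To be left where it is. The point is its centre, half-way up.
- knife_c (a point): Cross knife: steel, four wings 48 mm tip to tip, 9 mm wide, 8 mm high, along x and y; round hub 20 mm in diameter, 15 mm high, standing 7 mm above the wings, dark square on top. Lies flat, hub up. Grip across the hub above the wings, or tip to tip. The point is on the hub's axis, 7.5 mm above the underside; z up. About 0.06 kg.
- ringnut_c (a point): Ring nut: grey metal ring, outer diameter 70 mm, 24 mm high, fluted outside, lying flat with its inward lip up: the hole in the top is 44 mm wide (lip 13 mm wide, 6 mm thick), the bore below 58 mm. Grip across the outside, or by the lip with one finger in the hole. The point is on its axis, half-way up (12 mm above its support); z up. About 0.2 kg.
- pusher_c (a point): White plastic pusher lying on the table: rod 34 mm thick, about 190 mm long along x. Bystander. The point is near its middle, 20 mm up.
- brush_c (a point): Red scrubbing brush lying on the table, bristles down, 210 mm long along x, 45 mm wide, 30 mm high. Bystander. The point is near its middle, 16 mm up.
Things that resemble listed ones, but are neither listed nor needed, are in the scene too. What is shaped like the part that bears coarse_c but red or yellow is not meant.

How it is judged:
At the end, for the whole second after the job is handed in: On the board, each within 12 mm of the barrel's axis line: worm (drive end to the barrel, within 0.17 rad), coarse plate, ring nut, in this order, gaps 25 +- 13 mm from the mouth on; knife centred within 8 mm on the coarse plate; plate, knife and nut flat; all released and at rest (x of worm_c in the frame of mouth between 0.0645 and 0.0905 m and y of worm_c in the frame of mouth between -0.012 and 0.012 m and angle between the x axis of worm_c and the x axis of mouth, either way round below 0.17 rad and x of mouth in the frame of worm_c below 0 m and height (world z) of worm_c between 0.034 and 0.044 m and x of coarse_c in the frame of worm_c between 0.0905 and 0.1165 m and y of coarse_c in the frame of mouth between -0.012 and 0.012 m and height (world z) of coarse_c between 0.021 and 0.027 m and angle between each of coarse_c, knife_c, ringnut_c's own z axis and vertical below 0.08 rad and horizontal distance between knife_c and coarse_c below 0.008 m and height (world z) of knife_c between 0.0325 and 0.0385 m and horizontal distance between ringnut_c and coarse_c between 0.073 and 0.099 m and x of ringnut_c in the frame of mouth above 0.21 m and y of ringnut_c in the frame of mouth between -0.012 and 0.012 m and height (world z) of ringnut_c between 0.029 and 0.035 m and linear speed of each of worm, coarse, knife, ringnut below 0.01 m/s); the robot touches nothing.
It fails at once if the fine plate is disturbed (shifted by more than 20 mm) (distance of fine_c from where it was at the start of the episode above 0.02 m).
It fails at once if the pusher is disturbed (shifted by more than 20 mm) (distance of pusher_c from where it was at the start of the episode above 0.02 m).
It fails at once if the brush is disturbed (shifted by more than 20 mm) (distance of brush_c from where it was at the start of the episode above 0.02 m).
It fails at once if the worm, coarse plate, knife or ring nut is dropped (falls free with its centre 45 mm or more above its resting height on the board) ((height (world z) of worm_c above 0.085 m and contact force between worm and anything else below 0.01 N) or (height (world z) of coarse_c above 0.07 m and contact force between coarse and anything else below 0.01 N) or (height (world z) of knife_c above 0.08 m and contact force between knife and anything else below 0.01 N) or (height (world z) of ringnut_c above 0.08 m and contact force between ringnut and anything else below 0.01 N)).
It also fails if it takes over 120 s, if anything falls off the work surface, if the arm or the gripper's body presses on something with over 40 N, if the wrist force passes 120 N, or if a joint passes its speed limit or range.

## Working session

There is one attempt and no reset: what is moved stays moved. The work goes in short steps, each a Python script; the robot and the scene stay as the last script left them, time stands still between calls to the robot, and variables do not carry over. Pictures are saved under pics/ and viewed, and the job is handed in when it is done.

```bash
ls; mkdir -p pics; python3 - <<'E'
from bench import *
import cv2,numpy as np
for n in ("scene","side","wrist"):
    c=get_calibration(n); im,d=camera(n); cv2.imwrite(f"pics/{n}0.png",im); np.save(f"{n}0.npy",d)
    print(n,c["K"][0][0],c["k1"],np.round(c["R"],3).tolist(),np.round(c["t"],3), (d>0).mean())
print(state())
E
```

```text
pics
scene 499.8558625096129 -0.16286572897024262 [[-0.551, 0.834, -0.01], [0.626, 0.405, -0.666], [-0.552, -0.374, -0.746]] [ 0.285 -0.27   1.489] 0.9960123697916666
side 378.3203111979023 -0.024955787836704275 [[-0.988, -0.156, 0.019], [-0.123, 0.696, -0.707], [0.098, -0.701, -0.707]] [0.54  0.123 0.867] 0.99615478515625
wrist 345.7368870112798 -0.09123560391782344 [[1.0, -0.001, -0.002], [-0.0, -0.957, 0.29], [-0.002, -0.29, -0.957]] [-0.524 -0.037  0.381] 0.99578857421875
{'time_s': 0.15, 'joints': array([-1.39323691e-01,  2.91193891e-01, -1.53933110e-01,  1.12670429e+00,
       -4.49112447e-05,  1.43146917e+00]), 'joint_vel': array([-0.00038916, -0.00178839,  0.00239424, -0.00035109,  0.00014325,
        0.0005492 ]), 'joint_efforts': array([ 1.43475558e-03, -5.37369597e+01,  3.31521606e+01,  1.14745408e-02,
       -1.60248046e-04, -2.47105180e-05]), 'position': array([5.24669064e-01, 2.31007461e-05, 2.30849288e-01]), 'tcp_rot': array([-4.96276971e-05,  9.99999866e-01,  1.74237490e-06, -5.15588589e-04]), 'ft_force': array([-0.11671176, -0.83264898, -0.51651326]), 'torque': array([ 0.07671691, -0.0199354 ,  0.01502389]), 'finger_gap': 0.08538081442723582}
```

View pics/scene0.png

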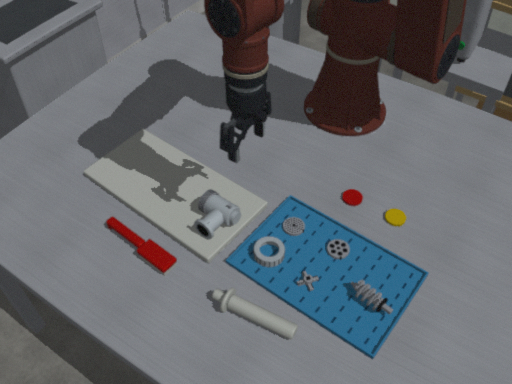

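View pics/side0.png

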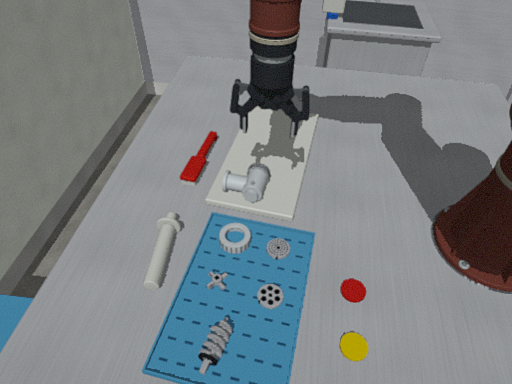

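View pics/wrist0.png

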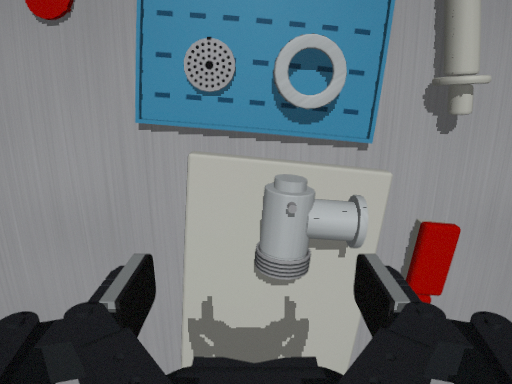

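Scene view: coarse-plate candidates are the plate with six large holes (338,249), the fine plate (293,226), a red disc (352,197) and a yellow disc (395,217). By the description it is the one at (338,249). The ring nut is at (269,251), the knife at (308,280), the worm at (372,297) and the barrel at (217,212), with its threaded mouth towards -y.

```bash
cat > h.py <<'E'
from bench import *
import cv2,numpy as np
def rays(c,uv):
    p=cv2.undistortPoints(np.asarray(uv,float).reshape(-1,1,2),np.array(c["K"],float),np.array([c["k1"],0,0,0,0.])).reshape(-1,2)
    d=np.c_[p,np.ones(len(p))]; R=np.array(c["R"]); return -R.T@np.array(c["t"]), d@R   # not normalised
def onplane(c,uv,z):
    C,d=rays(c,uv); return C+d*((z-C[2])/d[:,2])[:,None]
def cloud(c,D):
    v,u=np.mgrid[0:D.shape[0],0:D.shape[1]]
    C,d=rays(c,np.c_[u.ravel(),v.ravel()]); return (C+d*D.ravel()[:,None]).reshape(D.shape+(3,))
def q(yaw): # tool down, tool x axis along angle yaw in world
    # R = Rz(yaw) * Rx(pi)
    return [0*yaw, np.cos(yaw/2), np.sin(yaw/2), 0.0]
def snap(n,name):
    c=get_calibration(n); im,d=camera(n); cv2.imwrite(f"pics/{name}.png",im); np.savez(f"{name}.npz",d=d,im=im,**{k:np.array(c[k]) for k in("K","k1","R","t")}); return c,im,d
def load(name):
    f=np.load(f"{name}.npz"); return {k:f[k] if k!="k1" else float(f[k]) for k in("K","k1","R","t")},f["im"],f["d"]
E
python3 - <<'E'
from h import *
cs=get_calibration("scene")
for n,uv,z in [("fine",(293,226),.012),("coarse",(338,249),.012),("nut",(269,251),.028),("knife",(308,280),.01),("worm",(372,297),.02),("barrel",(217,212),.05),("pusher",(258,312),.02),("brush",(140,245),.02),("tl",(292,200),.01),("tr",(424,272),.01),("br",(374,342),.01),("bl",(228,265),.01),("bd1",(148,135),.02),("bd2",(84,182),.02),("bd3",(266,203),.02),("bd4",(212,250),.02),("red",(352,197),.01),("yel",(395,217),.01)]:
    print(n,np.round(onplane(cs,uv,z)[0],3))
w=get_calibration("wrist"); print(-w["R"].T@w["t"])
for y in(.1,.2,.25,.3,.35,.4):
  for x in (.45,.52):
    for yaw in (0,np.pi/2):
      s=solve_ik([x,y,.3],q(yaw)); print(x,y,yaw,None if s is None else np.round(s,2))
E
```

```text
fine [0.483 0.102 0.012]
coarse [0.485 0.222 0.012]
nut [0.585 0.098 0.028]
knife [0.594 0.204 0.01 ]
worm [0.564 0.342 0.02 ]
barrel [ 0.57  -0.053  0.05 ]
pusher [0.723 0.158 0.02 ]
brush [ 0.728 -0.16   0.02 ]
tl [0.412 0.058 0.01 ]
tr [0.437 0.414 0.01 ]
br [0.651 0.389 0.01 ]
bl [0.656 0.036 0.01 ]
bd1 [ 0.428 -0.398  0.02 ]
bd2 [ 0.657 -0.419  0.02 ]
bd3 [0.463 0.014 0.02 ]
bd4 [ 0.648 -0.013  0.02 ]
red [0.322 0.179 0.01 ]
yel [0.323 0.296 0.01 ]
[0.52462437 0.07501776 0.37413459]
0.45 0.1 0 [ 0.06  0.14 -0.17  1.26  0.    1.63]
0.45 0.1 1.5707963267948966 [ 0.06  0.14 -0.17  1.26  0.    0.06]
0.52 0.1 0 [0.05 0.27 0.   1.3  0.   1.62]
0.52 0.1 1.5707963267948966 [0.05 0.27 0.   1.3  0.   0.05]
0.45 0.2 0 [ 0.27  0.2  -0.09  1.28  0.    1.84]
0.45 0.2 1.5707963267948966 [ 0.27  0.2  -0.09  1.28  0.    0.27]
0.52 0.2 0 [0.24 0.33 0.08 1.32 0.   1.81]
0.52 0.2 1.5707963267948966 [0.24 0.33 0.08 1.32 0.   0.24]
0.45 0.25 0 [ 0.37  0.24 -0.04  1.29  0.    1.94]
0.45 0.25 1.5707963267948966 [ 0.37  0.24 -0.04  1.29  0.    0.37]
0.52 0.25 0 [0.32 0.37 0.14 1.34 0.   1.89]
0.52 0.25 1.5707963267948966 [0.32 0.37 0.14 1.34 0.   0.32]
0.45 0.3 0 [0.45 0.29 0.03 1.31 0.   2.02]
0.45 0.3 1.5707963267948966 [0.45 0.29 0.03 1.31 0.   0.45]
0.52 0.3 0 [0.4  0.42 0.21 1.36 0.   1.97]
0.52 0.3 1.5707963267948966 [0.4  0.42 0.21 1.36 0.   0.4 ]
0.45 0.35 0 [0.53 0.35 0.12 1.33 0.   2.1 ]
0.45 0.35 1.5707963267948966 [0.53 0.35 0.12 1.33 0.   0.53]
0.52 0.35 0 [0.48 0.47 0.3  1.4  0.   2.05]
0.52 0.35 1.5707963267948966 [0.48 0.47 0.3  1.4  0.   0.48]
0.45 0.4 0 [0.61 0.42 0.22 1.37 0.   2.18]
0.45 0.4 1.5707963267948966 [0.61 0.42 0.22 1.37 0.   0.61]
0.52 0.4 0 [0.54 0.54 0.41 1.44 0.   2.12]
0.52 0.4 1.5707963267948966 [0.54 0.54 0.41 1.44 0.   0.54]
```

```bash
python3 - <<'E'
from h import *
move_ptp([.53,-.06,.25],q(0)); snap("wrist","w_board")
move_ptp([.53,.20,.28],q(0)); snap("wrist","w_tray")
print(state()["time_s"],state()["position"])
E
```

```text
1.6333 [0.53007487 0.19890301 0.2797058 ]
```

View pics/w_tray.png

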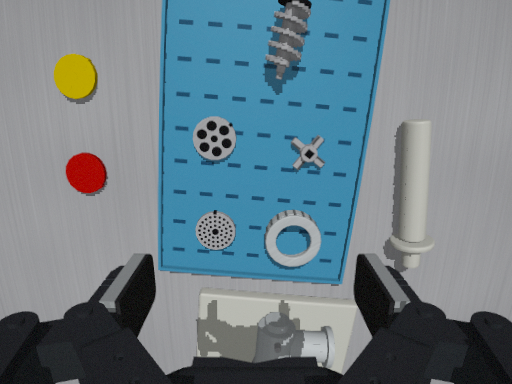

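View pics/w_board.png

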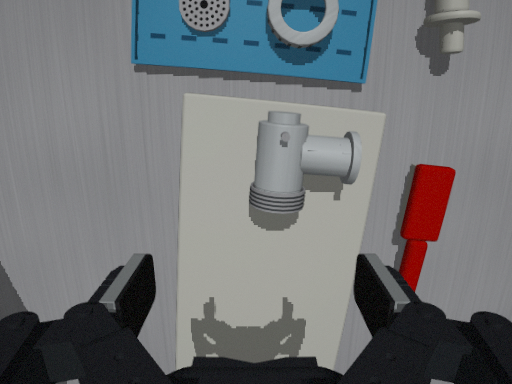

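Tray view: the coarse plate (215,139) has six large holes and the fine plate (215,231) has small ones. The knife is at (309,154), the nut at (292,239) and the worm at (288,35), partly cut off at the top. The board view shows the mouth at about (276,212). Next is a view of the worm and a close crop of the plate.

```bash
python3 - <<'E'
from h import *
move_ptp([.53,.30,.25],q(0)); snap("wrist","w_worm")
c,im,d=load("w_worm")
c1,im1,d1=load("w_tray")
a=cv2.resize(im1[95:185,170:260],(400,400),interpolation=cv2.INTER_CUBIC)
b=cv2.resize(im[20:150,240:370],(400,400),interpolation=cv2.INTER_CUBIC)
cv2.imwrite("pics/crop1.png",np.hstack([a,b]))
# board geometry from w_board
c,im,d=load("w_board"); P=cloud(c,d)
hsv=cv2.cvtColor(im,cv2.COLOR_BGR2HSV)
tab=P[250:,200:300].reshape(-1,3)
print("board top z", np.median(tab[:,2]), np.std(tab[:,2]))
m=(P[...,2]>.032)&(P[...,2]<.1)&(d>0)
m[250:]=0
n,l,s,ce=cv2.connectedComponentsWithStats(m.astype(np.uint8))
print(s,ce)
cv2.imwrite("pics/bm.png",np.hstack([m.astype(np.uint8)*255,np.clip(P[...,2]*3000,0,255).astype(np.uint8)])[:,:])
E
```

```text
board top z 0.020858135398245686 0.12219129799841565
[[     0      0    512    384 188466]
 [   433      0     49     23    707]
 [   459     23      1      1      1]
 [   451     24     12     28    157]
 [   462     25      1      2      2]
 [   451     31      1      1      1]
 [   450     33      2      4      4]
 [   453     32      1      1      1]
 [   462     48      1      1      1]
 [   249    111    113    103   7214]
 [   435    173      1      1      1]
 [   434    175      1      1      1]
 [   445    174      1      1      1]
 [   424    177      2      2      2]
 [   431    177      1      1      1]
 [   445    177      1      1      1]
 [   449    176      1      1      1]
 [   447    178      1      1      1]
 [   428    183      1      1      1]
 [   423    186      2      2      2]
 [   428    188      1      1      1]
 [   423    191      1      1      1]
 [   433    191      1      1      1]
 [   438    190      1      1      1]
 [   422    195      1      1      1]
 [   427    195      1      1      1]
 [   435    197      1      1      1]
 [   429    201      
[... 1939 characters left out ...]
  ]
 [425.5        205.5       ]
 [436.         205.        ]
 [442.         205.        ]
 [421.5        207.5       ]
 [420.         209.        ]
 [414.         210.        ]
 [429.         211.        ]
 [422.         213.        ]
 [440.         212.        ]
 [439.         214.        ]
 [418.         216.        ]
 [435.         216.        ]
 [422.         219.        ]
 [416.         220.        ]
 [426.         225.5       ]
 [415.         227.        ]
 [438.         229.        ]
 [412.         231.5       ]
 [421.         233.        ]
 [434.         232.        ]
 [423.33333333 247.66666667]
 [415.5        248.5       ]
 [418.         249.        ]
 [420.         249.        ]]
```

View pics/crop1.png

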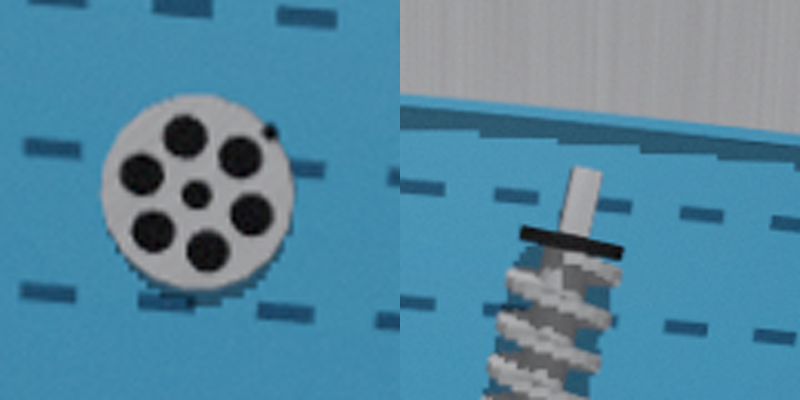

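View pics/w_worm.png

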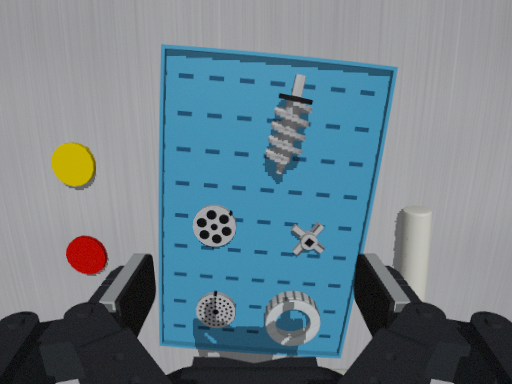

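The crop confirms the choice: grey plate, six large holes, coarse plate at w_worm pixel (215,226). The worm's square drive and black washer are at the +y end (301,78) and its stud is at (278,172). Now I'll measure everything.

```bash
cat > meas.py <<'E'
from h import *
def greymask(im):
    hsv=cv2.cvtColor(im,cv2.COLOR_BGR2HSV)
    return (hsv[...,1]<70).astype(np.uint8)
def comp(m,seed,r=4):
    n,l,s,c=cv2.connectedComponentsWithStats(m)
    w=l[seed[1]-r:seed[1]+r+1,seed[0]-r:seed[0]+r+1].ravel(); w=w[w>0]
    return (l==np.bincount(w).argmax()).astype(np.uint8)
def circ(c,im,seed,z,r=4):
    m=comp(greymask(im),seed,r)
    k,_=cv2.findContours(m,cv2.RETR_EXTERNAL,cv2.CHAIN_APPROX_NONE); k=max(k,key=cv2.contourArea)[:,0]
    p=onplane(c,k,z)[:,:2].astype(np.float32)
    return p,cv2.fitEllipse(p),cv2.minEnclosingCircle(p),m
E
python3 - <<'E'
from meas import *
for nm,seeds in (("w_tray",dict(coarse=(215,125),fine=(215,222),nut=(270,239))),("w_worm",dict(coarse=(200,218),nut=(270,318)))):
    c,im,d=load(nm); P=cloud(c,d)
    for k,s in seeds.items():
        z=.028 if k=="nut" else .012
        p,e,mc,m=circ(c,im,s,z)
        print(nm,k,np.round(e[0],4),np.round(e[1],4),np.round(mc[0],4),"depth z",np.round(np.median(P[m>0][:,2]),4),m.sum())
        if k=="nut": # hole on the lip plane
            kk,h=cv2.findContours(m,cv2.RETR_CCOMP,cv2.CHAIN_APPROX_NONE)
            for a,b in zip(kk,h[0]):
                if b[3]>=0 and len(a)>40: pp=onplane(c,a[:,0],z)[:,:2].astype(np.float32); e=cv2.fitEllipse(pp); print("  hole",np.round(e[0],4),np.round(e[1],4))
    # knife
    s={"w_tray":(309,154),"w_worm":(308,240)}[nm]
    m=comp(greymask(im),(s[0]-9,s[1]-7),5); ys,xs=np.nonzero(m)
    p=onplane(c,np.c_[xs,ys],.012)[:,:2]
    k,_=cv2.findContours(m,cv2.RETR_EXTERNAL,cv2.CHAIN_APPROX_NONE); pk=onplane(c,max(k,key=len)[:,0],.012)[:,:2].astype(np.float32)
    r=cv2.minAreaRect(pk); mc=cv2.minEnclosingCircle(pk)
    ang=np.arctan2(*(pk-mc[0]).T[::-1]); rr=np.linalg.norm(pk-mc[0],axis=1)
    w=rr>.018; a4=np.angle(np.mean(np.exp(4j*ang[w])))/4
    print("knife",r,mc,"arms deg",np.degrees(a4),m.sum())
    # dark square on hub
    hub=onplane(c,[s],.019); 
    g=cv2.cvtColor(im,cv2.COLOR_BGR2GRAY)[s[1]-8:s[1]+9,s[0]-8:s[0]+9]<70
    yy,xx=np.nonzero(g); print(" hub top",onplane(c,[[xx.mean()+s[0]-8,yy.mean()+s[1]-8]],.019)[0], g.sum())
c,im,d=load("w_worm"); P=cloud(c,d)
# worm: heights
roi=np.zeros(im.shape[:2],bool); roi[68:185,255:325]=1
tray=np.median(P[100:200,180:250,2]); print("tray floor z",tray)
m=roi&(P[...,2]>.012)&(d>0)&(P[...,2]<.06)
pts=P[m]; print(len(pts),pts.max(0),np.percentile(pts[:,2],98))
t=pts[:,:2]; mu=t.mean(0); u=np.linalg.svd(t-mu,full_matrices=False)[2][0]; u*=-np.sign(u[1])
print("pca",mu,u,np.degrees(np.arctan2(u[1],u[0])), (t-mu)@u@np.zeros(0) if 0 else np.percentile((t-mu)@u,[0.5,99.5]))
hsv=cv2.cvtColor(im,cv2.COLOR_BGR2HSV)
bl=roi&(hsv[...,2]<45); bl[:85]=0;bl[110:]=0; yy,xx=np.nonzero(bl); print("washer px",xx.mean(),yy.mean(),bl.sum(), cv2.minAreaRect(np.c_[xx,yy].astype(np.float32)))
E
```

```text
w_tray coarse [0.4813 0.2196] [0.0504 0.0513] [0.4814 0.2197] depth z 0.0126 1423
w_tray fine [0.4788 0.1013] [0.0501 0.0527] [0.4785 0.1015] depth z 0.0126 1202
w_tray nut [0.5765 0.0967] [0.0688 0.0767] [0.5757 0.0968] depth z 0.0281 1729
  hole [0.5769 0.0948] [0.0409 0.0446]
knife ((0.5933817625045776, 0.20267127454280853), (0.03845006972551346, 0.039159856736660004), 5.208054065704346) ((0.5931396484375, 0.20195351541042328), 0.024625781923532486) arms deg -39.70220831233326 594
 hub top [0.59352128 0.20141832 0.019     ] 47
w_worm coarse [0.4815 0.2202] [0.0503 0.0527] [0.4818 0.2201] depth z 0.0126 1344
w_worm nut [0.5764 0.1   ] [0.0691 0.083 ] [0.5755 0.1002] depth z 0.0278 1875
  hole [0.5767 0.0982] [0.0337 0.0441]
knife ((0.5931625366210938, 0.20392468571662903), (0.038194674998521805, 0.03974885120987892), 5.193220615386963) ((0.593402624130249, 0.20394687354564667), 0.025255471467971802) arms deg -39.25647697074039 616
 hub top [0.59380682 0.20198878 0.019     ] 42
tray floor z 0.004663241590142836
2092 [0.58904372 0.39069228 0.04456259] 0.04280457313529329
pca [0.56461168 0.33976349] [-0.2354689  -0.97188188] -103.61926465560808 [-0.05046186  0.05103927]
washer px 295.43609022556393 98.50375939849624 133 ((295.21954345703125, 98.47561645507812), (32.75638198852539, 4.469954013824463), 12.094757080078125)
```

```bash
python3 - <<'E'
from h import *
c,im,d=load("w_worm")
cv2.imwrite("pics/crop2.png",cv2.resize(im[65:190,240:340],(480,600),interpolation=cv2.INTER_CUBIC))
c,im,d=load("w_board")
cv2.imwrite("pics/crop3.png",cv2.resize(im[100:230,235:375],(646,600),interpolation=cv2.INTER_CUBIC))
E
```

```text
(no output)
```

View pics/crop2.png

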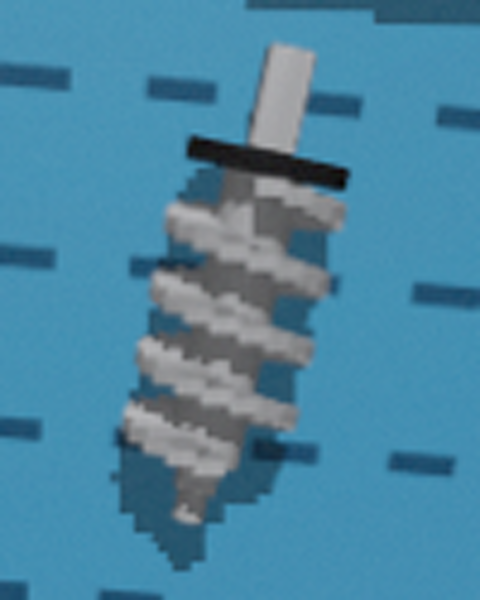

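View pics/crop3.png

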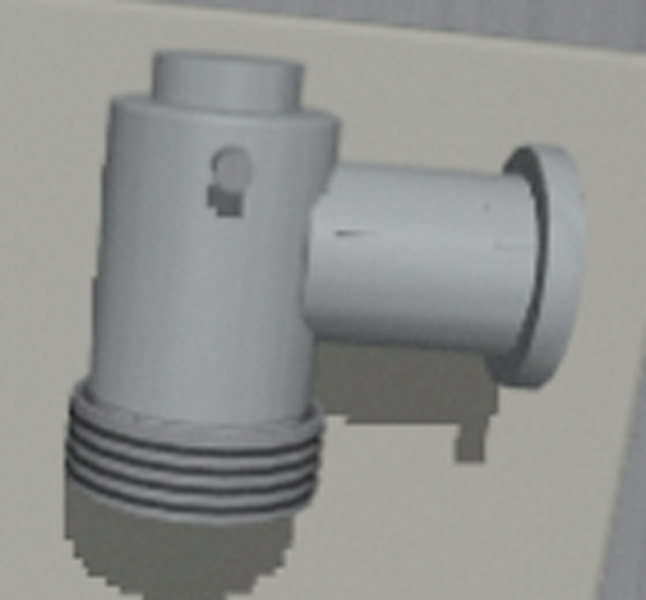

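```bash
python3 - <<'E'
from h import *
from scipy.optimize import least_squares
c,im,d=load("w_worm")
A=lambda x,y:(240+x/4.8-.5+.5/4.8,65+y/4.8-.5+.5/4.8)
tip=onplane(c,[A(292,47)],.028)[0]; base=onplane(c,[A(274,148)],.028)[0]; st=onplane(c,[A(187,517)],.027)[0]
w=onplane(c,[A(190,147),A(348,180)],.023)
print("tip",tip,"base",base,"stud",st,"len",np.linalg.norm(tip-st),"washer",w)
u=(st-tip)[:2]; print("axis deg",np.degrees(np.arctan2(u[1],u[0])),"mid",(st+tip)/2)
dw=(w[1]-w[0])[:2]; print("washer-normal deg",np.degrees(np.arctan2(dw[1],dw[0]))-90,"washer c",w.mean(0))
for nm in ("w_board",'w_tray'):
    c,im,d=load(nm) if nm=="w_board" else (None,None,None)
    if c is None:
        c=None; break
    P=cloud(c,d)
    def cyl(sel,r0,fr=None):
        p=P[sel]; p=p[(p[:,2]>.045)&(p[:,2]<.085)]
        f=lambda q:np.hypot(((p[:,0]-q[0])-np.tan(q[1])*(p[:,1]+.05))*np.cos(q[1]),p[:,2]-.0485)-q[2]
        s=least_squares(f,[.56,0,r0],loss="soft_l1",f_scale=.001); return s.x,np.std(s.fun),len(p),p
    body=np.zeros(d.shape,bool); body[128:188,250:300]=1
    x,sd,n,p=cyl(body,.025); print("body",x,np.degrees(x[1]),sd,n)
    thr=np.zeros(d.shape,bool); thr[184:214,245:308]=1
    x,sd,n,p=cyl(thr,.028); print("thread",x,np.degrees(x[1]),sd,n,"ymin",np.percentile(p[p[:,2]>.068][:,1],[0,1,3,10]), "zmax",np.percentile(p[:,2],99))
    # neck axis: from points of neck x
    nk=np.zeros(d.shape,bool); nk[130:185,308:345]=1
    p=P[nk]; p=p[p[:,2]>.05]
    f=lambda q:np.hypot(((p[:,1]-q[0])-np.tan(q[1])*(p[:,0]-.6))*np.cos(q[1]),p[:,2]-.0485)-q[2]
    s=least_squares(f,[-.05,0,.02],loss="soft_l1",f_scale=.001); print("neck",s.x,np.degrees(s.x[1]),np.std(s.fun))
# board edges via corners in w_board
    B=lambda x,y:(235+x/4.614,100+y/4.614)
    rim=onplane(c,[B(68,470),B(195,521),B(322,478)],.0485); print("rim l/r @axis height",rim[[0,2]]); print("rim top front",onplane(c,[B(192,518)],.077))
    print("board corners",onplane(c,[(186,94.5),(384,113)],.02))
E
```

```text
tip [0.57594928 0.39028512 0.028     ] base [0.57273061 0.36952051 0.028     ] stud [0.55566491 0.28855048 0.027     ] len 0.10374195091552114 washer [[0.55516121 0.3695825  0.023     ]
 [0.58961929 0.36278782 0.023     ]]
axis deg -101.27604972451965 mid [0.5658071 0.3394178 0.0275   ]
washer-normal deg -101.15486121116423 washer c [0.57239025 0.36618516 0.023     ]
body [0.55618225 0.07557698 0.02533343] 4.33024206822662 0.0016142943482245135 2617
thread [0.55432087 0.03579359 0.02831091] 2.0508215061307333 0.0018379768966050444 1505 ymin [-0.10214525 -0.10104108 -0.10028596 -0.09791361] zmax 0.07831665009685652
neck [-0.04953442 -0.0953925   0.0201839 ] -5.46558763712513 0.03190746837349572
rim l/r @axis height [[ 0.5247397  -0.09860083  0.0485    ]
 [ 0.58266001 -0.10067688  0.0485    ]]
rim top front [[ 0.55121988 -0.09999499  0.077     ]]
board corners [[ 0.45818896  0.01054785  0.02      ]
 [ 0.66869317 -0.00828512  0.02      ]]
```

```bash
python3 - <<'E'
from h import *
from scipy.optimize import least_squares
for nm,(b,t) in dict(w_board=((128,184,252,300),(190,212,248,306)),wrist0=((188,244,262,314),(248,276,252,312))).items():
    if nm=="wrist0":
        cb,_,_=load("w_board"); c=dict(cb); c["R"]=np.array(get_calibration("wrist")["R"])
        # wrist0 pose: same tool offset; camera = cam(w_board) shifted by tcp difference
        import cv2 as _c
        im=cv2.imread("pics/wrist0.png"); d=np.load("wrist0.npy"); c["R"]=cb["R"]; C=np.array([.52462437,.07501776,.37413459]); c["t"]=-cb["R"]@C
    else: c,im,d=load(nm)
    P=cloud(c,d)
    def sel(r): p=P[r[0]:r[1],r[2]:r[3]].reshape(-1,3); return p[(p[:,2]>.058)&(p[:,2]<.085)]
    p1,p2=sel(b),sel(t)
    def f(q):
        g=lambda p,r:np.hypot(((p[:,0]-q[0])-np.tan(q[1])*(p[:,1]+.05))*np.cos(q[1]),p[:,2]-.0485-q[4])-r
        return np.r_[g(p1,q[2]),g(p2,q[3])]
    s=least_squares(f,[.556,.08,.025,.028,0],loss="soft_l1",f_scale=.001); print(nm,np.round(s.x,4),np.degrees(s.x[1]),np.std(s.fun))
    # silhouettes: grey object vs board by saturation/depth edge
    y=s.x
    if nm=="w_board":
        rows=np.arange(134,180,2); L=[];R=[]
        hm=(P[...,2]>.035)&(d>0)
        for r in rows:
            xs=np.nonzero(hm[r,240:400])[0]+240; L.append((xs[0]-.5,r))
        C,dl=rays(c,L)
        for r in np.arange(192,206,2):
            xs=np.nonzero(hm[r,240:315])[0]+240; pl=onplane(c,[(xs[0]-.5,r),(xs[-1]+.5,r)],.0485); print(r,pl[:,:2].mean(0).round(4),(pl[1]-pl[0])[:2].round(4))
        pl=onplane(c,L,.0485); k=np.polyfit(pl[:,1],pl[:,0],1); print("left edge slope deg",np.degrees(np.arctan(k[0])),"x at -.05",np.polyval(k,-.05))
        g=cv2.cvtColor(im,cv2.COLOR_BGR2HSV)
        # board side edges: intensity gradient
        for lo,hi,rr in ((160,240,np.arange(110,250,5)),(330,390,np.r_[np.arange(190,250,4)])):
            e=[]
            for r in rr:
                row=im[r,lo:hi].astype(float)@[-1,0,1.]   # board is yellowish: R-B
                row=cv2.GaussianBlur(row[None],(9,1),0)[0]; gr=np.gradient(row); j=np.argmax(np.abs(gr)); e.append((lo+j,r))
            pl=onplane(c,e,.02); k=np.polyfit(pl[:,1],pl[:,0],1); res=pl[:,0]-np.polyval(k,pl[:,1]); print("board edge deg",np.degrees(np.arctan(k[0])),"x at -.2",np.polyval(k,-.2),res.std())
E
```

```text
w_board [0.556  0.0754 0.0248 0.0282 0.0006] 4.318111691770705 0.0016440207573955026
192 [ 0.5537 -0.0879] [ 0.0583 -0.0001]
194 [ 0.5532 -0.0901] [ 0.0574 -0.0001]
196 [ 0.5528 -0.0922] [ 0.0585 -0.0001]
198 [ 0.5533 -0.0944] [ 0.0576 -0.0001]
200 [ 0.5528 -0.0966] [ 0.0587 -0.0002]
202 [ 0.5523 -0.0988] [ 0.0578 -0.0002]
204 [ 0.5529 -0.101 ] [ 0.0568 -0.0002]
left edge slope deg 4.232774603056844 x at -.05 0.5312991432395971
board edge deg 5.534818105187741 x at -.2 0.43412042040529414 0.00038414017559050475
board edge deg 6.05948415517993 x at -.2 0.6520645663106951 0.00040095571720159405
wrist0 [ 5.564e-01  8.470e-02  2.550e-02  2.820e-02 -1.000e-04] 4.8513234358875765 0.002522406146260012
```

```bash
cat >> h.py <<'E'
TH=np.radians(4.7); M=np.array([.5522,-.1005]); EX=np.array([-np.sin(TH),-np.cos(TH)])
YP=-TH  # jaw axis perpendicular to the line
def on_line(s): return M+EX*s
def pick(xy,yaw,z,f,lift=.18):
    xy=list(xy)
    move_ptp(xy+[.15],q(yaw)); move_linear(xy+[z+.03],rate=.15)
    r=move_linear(xy+[z],rate=.05,force_limit=12); print("down hit",r,state()["position"][2])
    clamp(f); s=state(); print("gap",s["finger_gap"],"F",np.round(s["ft_force"],1))
def place(xy,yaw,z,up=.2):
    xy=list(xy); move_ptp(xy+[up],q(yaw)); move_linear(xy+[z+.025],rate=.15)
    r=move_linear(xy+[z],rate=.03,force_limit=6); s=state(); print("place hit",r,s["position"],"gap",s["finger_gap"],np.round(s["ft_force"],1),s["time_s"])
E
python3 - <<'E'
from h import *
u=np.array([np.cos(np.radians(-101.2)),np.sin(np.radians(-101.2))])
pick(np.array([.5659,.3390])+.002*u,np.radians(-11.2),.007,60)
move_linear([.5659,.339,.18],rate=.15); s=state(); print(s["finger_gap"],s["ft_force"].round(1),s["time_s"],s["position"])
snap("wrist","w_held1"); snap("side","s_held1")
E
```

```text
down hit False 0.006977628993377439
gap 0.03672570779269513 F [0.3 0.5 4.7]
0.03719081164727667 [-0.   0.8 -3.9] 6.1667 [0.56531612 0.33872651 0.17887236]
```

View pics/w_held1.png

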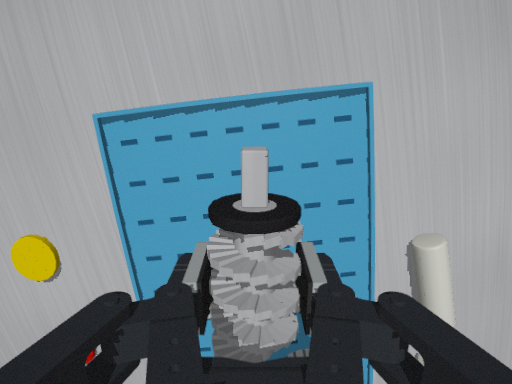

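View pics/s_held1.png

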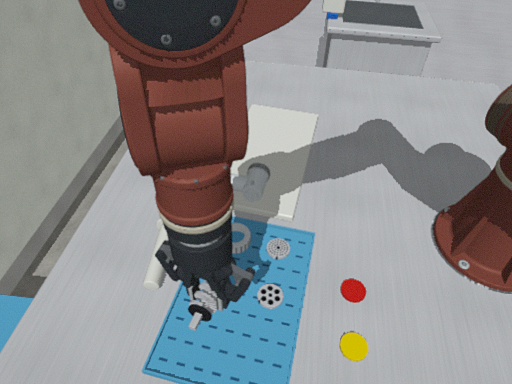

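The worm is held square: drive upright at (255,149–207), washer at (255,213). Next I'll check the in-hand offset, then place it.

```bash
python3 - <<'E'
from h import *
c,im,d=load("w_held1"); p=state()["position"]
t,b=onplane(c,[(255,149),(255,206)],p[2]+.021)
u=np.array([np.cos(np.radians(-101.2)),np.sin(np.radians(-101.2))]); v=np.array([-u[1],u[0]])
for k in (t,b): print("along",(k[:2]-p[:2])@u,"across",(k[:2]-p[:2])@v)
off=(t[:2]-p[:2])@u+.0525   # worm centre along its x relative to TCP
print("centre rel TCP along",off)
off=np.clip(off,-.006,.004)
xy=on_line(.0775-off); print(xy)
move_linear([.56,.30,.2])
place(xy,YP,.023)
snap("wrist","w_p1")
let_go(); dwell(.2); move_linear(list(xy)+[.18]); print(state()["time_s"])
snap("wrist","w_p1b")
E
```

```text
along -0.05475292351218902 across -0.0002383365053510531
along -0.033357587226239875 across -0.0002392514919017726
centre rel TCP along -0.0022529235121890243
[ 0.54566516 -0.17998475]
place hit True [ 0.54530888 -0.1798173   0.02347605] gap 0.03708909955645382 [-1.2  0.7  5.8] 10.4
12.3833
```

View pics/w_p1b.png

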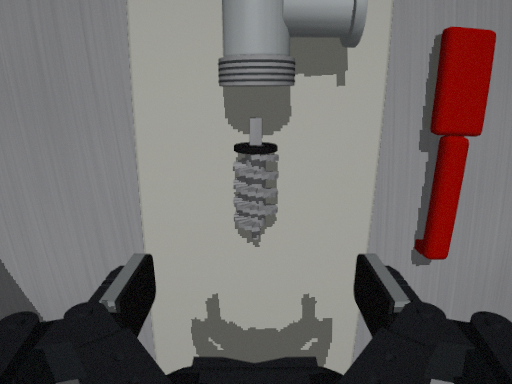

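The worm lies in line with the barrel: rim centre (257,85), drive end (255,118), stud (254,243). I'll re-measure the axis and the gap from this view.

```bash
cat > ax.py <<'E'
from h import *
from scipy.optimize import least_squares
def axis(nm,b,t):
    c,im,d=load(nm); P=cloud(c,d)
    def sel(r): p=P[r[0]:r[1],r[2]:r[3]].reshape(-1,3); return p[(p[:,2]>.058)&(p[:,2]<.085)]
    p1,p2=sel(b),sel(t)
    def f(qq):
        g=lambda p,r:np.hypot(((p[:,0]-qq[0])-np.tan(qq[1])*(p[:,1]+.08))*np.cos(qq[1]),p[:,2]-.0485-qq[4])-r
        return np.r_[g(p1,qq[2]),g(p2,qq[3])]
    s=least_squares(f,[.555,.08,.025,.028,0],loss="soft_l1",f_scale=.001); print(nm,np.round(s.x,4),np.degrees(s.x[1]),np.std(s.fun))
    top=p2[p2[:,2]>.070]; print("rim ymin",np.percentile(top[:,1],[0,1,5]))
E
python3 - <<'E'
from ax import *
axis("w_p1b",(2,54,225,285),(60,84,220,294))
c,im,d=load("w_p1b")
L=lambda p:((p[:2]-M)@EX,(p[:2]-M)@np.array([-EX[1],EX[0]]))
for n,uv,z in (("rim top",(257,85),.077),("drive tip",(255.5,118),.044),("drive base",(255,144),.044),("stud tip",(254.5,243),.042),("rimL",(219,80),.0485),("rimR",(294,80),.0485)):
    p=onplane(c,[uv],z)[0]; print(n,p.round(4),np.round(L(p),4))
E
```

```text
w_p1b [0.5536 0.0772 0.0248 0.0284 0.0007] 4.421665658482425 0.00066147871739876
rim ymin [-0.10132518 -0.10060447 -0.0995097 ]
rim top [ 0.5525 -0.1013  0.077 ] [0.0007 0.0004]
drive tip [ 0.5494 -0.1259  0.044 ] [ 0.0255 -0.0007]
drive base [ 0.5473 -0.1465  0.044 ] [ 0.0462 -0.0011]
stud tip [ 0.5397 -0.2342  0.042 ] [ 0.1343 -0.0015]
rimL [ 0.5241 -0.0947  0.0485] [-0.0035 -0.0284]
rimR [ 0.581  -0.0994  0.0485] [-0.0035  0.0286]
```

```bash
python3 - <<'E'
from h import *
for nm,z in (("w_p1b",.18),("w_held1",.1789),("w_p1",.0235)):
    c,im,d=load(nm); P=cloud(c,d)
    blk=(cv2.cvtColor(im,cv2.COLOR_BGR2GRAY)<60)&(d>0)&(d<.25)
    if nm=="w_p1": blk&=P[...,2]>.0
    g=(d>0)&(P[...,2]-z<.06)&(P[...,2]>.06 if z>.1 else P[...,2]>0.0215)
    g[:235]=0
    h=P[...,2][g]-z; print(nm,np.percentile(h,[0,1,5,10,50]) if len(h) else None)
    for lo,hi in ((0,215),(300,512)):
        gg=g.copy(); gg[:,:lo]=0; gg[:,hi:]=0
        if gg.any():
            i=np.argsort(np.where(gg,P[...,2],9).ravel())[20]; print("  lowest",np.unravel_index(i,d.shape),P.reshape(-1,3)[i]-[0,0,z])
E
```

```text
w_p1b [0.01205358 0.0143063  0.01828072 0.02148616 0.03996406]
  lowest (np.int64(278), np.int64(154)) [ 0.50206873 -0.17750471  0.01378112]
  lowest (np.int64(288), np.int64(353)) [ 0.5867006  -0.18951625  0.01321746]
w_held1 [0.00035959 0.0093888  0.01566736 0.02003493 0.03439065]
  lowest (np.int64(242), np.int64(202)) [0.54521521 0.35544078 0.00768282]
  lowest (np.int64(243), np.int64(303)) [0.58769068 0.34640089 0.0073098 ]
w_p1 [-0.00199997 -0.00193557 -0.00127306  0.01574326  0.0336319 ]
  lowest (np.int64(263), np.int64(124)) [ 0.48278535 -0.17781175 -0.0019898 ]
  lowest (np.int64(326), np.int64(453)) [ 0.64519289 -0.22920558 -0.00199281]
```

```bash
sed -i 's/TH=np.radians(4.7)/TH=np.radians(4.5)/' h.py; python3 - <<'E'
from h import *
xy=[.4815,.2197]
move_linear([.5457,-.18,.2])
pick(xy,np.pi/2,-.002,50)
move_linear(xy+[.15],rate=.15); s=state(); print(s["finger_gap"],s["ft_force"].round(1),s["time_s"],s["position"])
snap("wrist","w_held2")
E
```

```text
down hit False -0.002012645902886478
gap 0.05011158799591721 F [-4.9 -1.3 32.6]
0.049477219183656836 [-0.1  0.6 -0.8] 17.5333 [0.4808579  0.21950128 0.14907431]
```

View pics/w_held2.png

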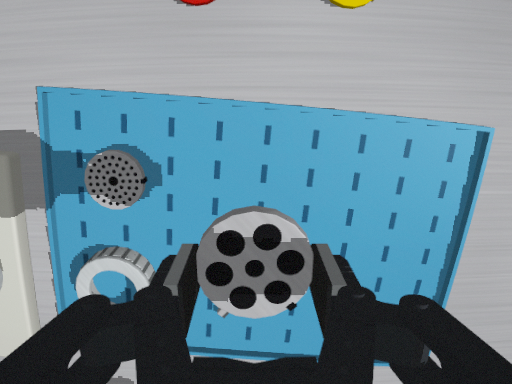

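The plate is held at (255,262). The closing force of 32 N means the tips touched the tray floor, so the true tip offset is smaller than I estimated. I'll check the plate's tilt and position in hand.

```bash
python3 - <<'E'
from h import *
c,im,d=load("w_held2"); P=cloud(c,d); p=state()["position"]
m=np.zeros(d.shape,np.uint8); cv2.ellipse(m,(255,262),(48,46),0,0,360,1,-1)
g=cv2.cvtColor(im,cv2.COLOR_BGR2GRAY)
s=(m>0)&(g>90)&(d>0); Q=P[s]; Q=Q[abs(Q[:,2]-np.median(Q[:,2]))<.02]
k=np.linalg.lstsq(np.c_[Q[:,:2]-p[:2],np.ones(len(Q))],Q[:,2]-p[2],rcond=None)[0]; print("plane",k,"n",len(Q), "resid",np.std(Q[:,2]-p[2]-np.c_[Q[:,:2]-p[:2],np.ones(len(Q))]@k))
print("hole centre rel TCP",onplane(c,[(255,268)],p[2]+k[2])[0]-p)
E
```

```text
plane [-0.00617858  0.00015176  0.01155973] n 3544 resid 0.000562897267374066
hole centre rel TCP [-0.00153806  0.00121883  0.01155973]
```

```bash
python3 - <<'E'
from h import *
a=YP-np.pi/2; R=np.array([[np.cos(a),-np.sin(a)],[np.sin(a),np.cos(a)]])
xy=on_line(.1815)-R@np.array([-.0015,.0012]); print(on_line(.1815),xy)
move_linear([.4815,.2197,.2])
place(xy,YP,.0155)
let_go(); dwell(.2); move_linear(list(xy)+[.18]); print(state()["time_s"])
snap("wrist","w_p2")
E
```

```text
[ 0.53795967 -0.2814405 ] [ 0.53664568 -0.28284172]
place hit True [ 0.53635949 -0.28264819  0.01725995] gap 0.049362935393702956 [-1.  -0.3  7. ] 21.8417
23.7333
```

View pics/w_p2.png

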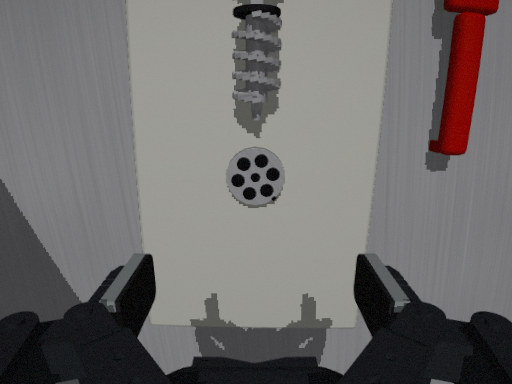

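The plate lies flat at (255,177), in line with the worm. Next I'll measure it and pick the knife by its hub.

```bash
python3 - <<'E'
from meas import *
L=lambda p:((p[:2]-M)@EX,(p[:2]-M)@np.array([-EX[1],EX[0]]))
c,im,d=load("w_p2"); g=cv2.cvtColor(im,cv2.COLOR_BGR2GRAY); P=cloud(c,d)
yy,xx=np.nonzero(g[172:183,250:261]<70); h=onplane(c,[(xx.mean()+250,yy.mean()+172)],.028)[0]; print("centre hole",h,L(h))
m=(P[...,2]>.0245)&(d>0); m[:140]=0;m[215:]=0;m[:,:215]=0;m[:,300:]=0
k,_=cv2.findContours(m.astype(np.uint8),0,1); k=max(k,key=cv2.contourArea)[:,0]
e=cv2.minEnclosingCircle(onplane(c,k,.028)[:,:2].astype(np.float32)); print(e,L(np.array(e[0])))
for uv in ((257,118),): p=onplane(c,[uv],.042)[0]; print("stud tip",p,L(p))
xy=[.5936,.2018]
pick_yaw=np.radians(5.5)
move_ptp(xy+[.15],q(pick_yaw)); move_linear(xy+[.05]); snap("wrist","w_knife")
E
```

```text
centre hole [ 0.53577308 -0.28053469  0.028     ] (np.float64(0.1807685457894847), np.float64(-0.0022509217241781605))
((0.5368122458457947, -0.28026077151298523), 0.02659352868795395) (np.float64(0.1804139383227566), np.float64(-0.001236451263302687))
stud tip [ 0.54161188 -0.22884787  0.042     ] (np.float64(0.12878295143331472), np.float64(-0.00048542602424547977))
```

View pics/w_knife.png

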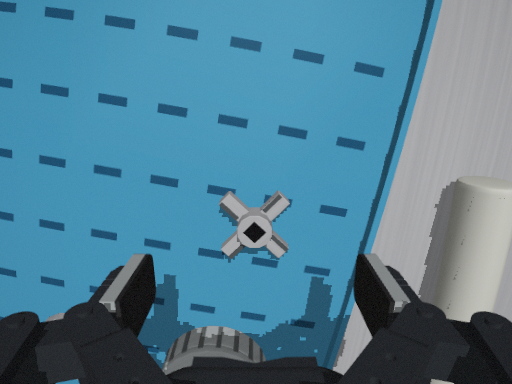

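```bash
python3 - <<'E'
from h import *
c,im,d=load("w_knife"); g=cv2.cvtColor(im,cv2.COLOR_BGR2GRAY)
yy,xx=np.nonzero(g[218:246,240:268]<60); k=onplane(c,[(xx.mean()+240,yy.mean()+218)],.019)[0]; print("hub",k,len(xx),state()["position"])
xy=list((k[:2]+np.array([.5936,.2018]))/2)
move_linear(xy+[.03]); r=move_linear(xy+[.0124],rate=.04,force_limit=10); print(r)
clamp(40); s=state(); print(s["finger_gap"],s["ft_force"].round(1),s["position"])
move_linear(xy+[.14],rate=.12); s=state(); print(s["finger_gap"],s["ft_force"].round(1),s["position"],s["time_s"])
snap("wrist","w_held3")
E
```

```text
hub [0.59376538 0.20195881 0.019     ] 229 [0.59457376 0.20182938 0.05117742]
False
0.017578077302554708 [-0.7 -0.2  3.6] [0.59379982 0.20190887 0.01270033]
0.017753689138492713 [ 0.4  0.  -1. ] [0.59318456 0.20174002 0.13915968] 29.1667
```

View pics/w_held3.png

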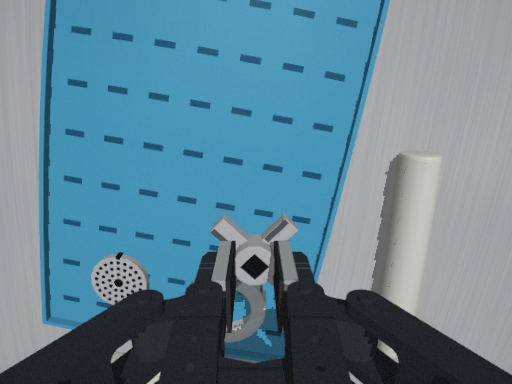

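```bash
python3 - <<'E'
from h import *
c,im,d=load("w_held3"); P=cloud(c,d); p=state()["position"]; g=cv2.cvtColor(im,cv2.COLOR_BGR2GRAY)
yy,xx=np.nonzero(g[254:280,242:269]<45); k=onplane(c,[(xx.mean()+242,yy.mean()+254)],p[2]+.0063)[0]; print("hub rel",k-p,len(xx),xx.mean()+242,yy.mean()+254)
Z=P[256:276,246:264,2]-p[2]; print("top z rel",np.median(Z))
for (u,v) in((222,227),(286,227)): 
    w=P[v-3:v+4,u-3:u+4].reshape(-1,3); print("wing",np.median(w,0)-p)
off=(k-p)[:2]; a=YP-np.radians(5.5); R=np.array([[np.cos(a),-np.sin(a)],[np.sin(a),np.cos(a)]])
off=np.clip(off,-.003,.003)
xy=np.array([.5361,-.2804])-R@off; print("target",xy)
move_linear([.59,.2,.2])
place(xy,YP,.0355)
snap("wrist","w_p3a")
E
```

```text
hub rel [-0.0002769   0.00015263  0.0063    ] 322 254.16770186335404 266.30124223602485
top z rel 0.007104127098979021
wing [-1.61270596e-02  1.49175332e-02  1.62467778e-05]
wing [1.22564832e-02 1.77542924e-02 9.49717285e-05]
target [ 0.53634619 -0.2805984 ]
place hit True [ 0.53602667 -0.28041396  0.03666813] gap 0.01699228209952146 [-0.7  1.1  6.1] 33.3583
```

View pics/w_p3a.png

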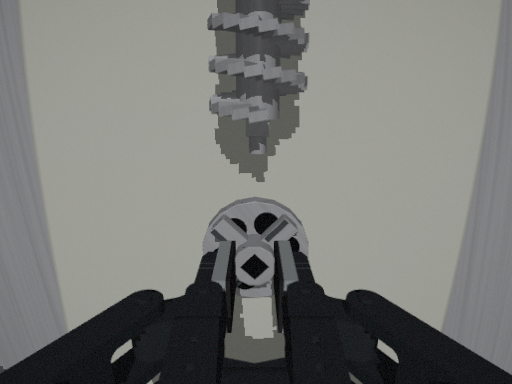

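The knife is centred over the plate: hub (255,267), plate (255,245), the offset being the hub's parallax. It touched down at the expected height, so I'll release it.

```bash
python3 - <<'E'
from h import *
p=list(state()["position"]); let_go(); dwell(.2); move_linear(p[:2]+[.18]); snap("wrist","w_p3"); print(state()["time_s"])
xy=[.5768,.0935]
move_linear(p[:2]+[.2]); move_ptp(xy+[.13],q(YP)); snap("wrist","w_nut")
E
```

```text
35.4333
```

View pics/w_p3.png

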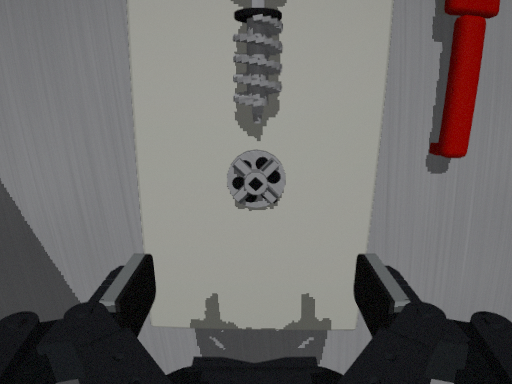

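View pics/w_nut.png

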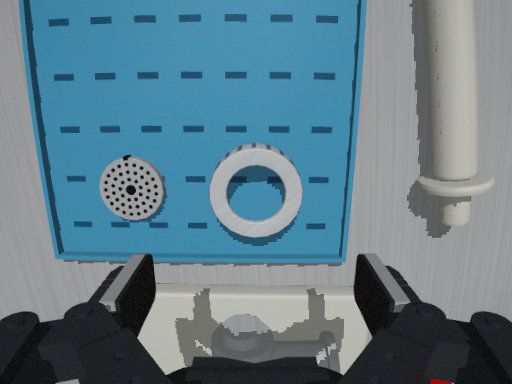

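The knife sits on the plate, hub at (255,184). The nut is at (256,191) and the tray's right rim at about column 350. Next come the numeric checks and picking the nut.

```bash
python3 - <<'E'
from meas import *
c,im,d=load("w_p3"); g=cv2.cvtColor(im,cv2.COLOR_BGR2GRAY); P=cloud(c,d)
yy,xx=np.nonzero(g[178:190,250:262]<50); print("hub",onplane(c,[(xx.mean()+250,yy.mean()+178)],.043)[0],"hub z",np.median(P[177:181,251:260,2]))
m=(P[...,2]>.0245)&(d>0); m[:140]=0;m[215:]=0;m[:,:215]=0;m[:,300:]=0
k,_=cv2.findContours(m.astype(np.uint8),0,1); k=max(k,key=cv2.contourArea)[:,0]
print("plate",cv2.minEnclosingCircle(onplane(c,k,.028)[:,:2].astype(np.float32)))
c,im,d=load("w_nut")
p,e,mc,m=circ(c,im,(215,193),.028)
print("outer",e,mc,"xmid",(p[:,0].min()+p[:,0].max())/2,"ymin+.035",p[:,1].min()+.035)
kk,h=cv2.findContours(m,cv2.RETR_CCOMP,cv2.CHAIN_APPROX_NONE)
for a,b in zip(kk,h[0]):
    if b[3]>=0 and len(a)>40: pp=onplane(c,a[:,0],.028)[:,:2]; print("hole",cv2.fitEllipse(pp.astype(np.float32)),"ymax-.022",pp[:,1].max()-.022)
print("rim x",onplane(c,[(352,200)],.012))
E
```

```text
hub [ 0.53543446 -0.28009763  0.043     ] hub z 0.043616347679985484
plate ((0.5366816520690918, -0.280312180519104), 0.026607004925608635)
outer ((0.5778082609176636, 0.09466157108545303), (0.06833537667989731, 0.0717034786939621), 176.39178466796875) ((0.5779690742492676, 0.09494415670633316), 0.03642166033387184) xmid 0.57767415 ymin+.035 0.09377164
hole ((0.577773928642273, 0.0938558280467987), (0.043276604264974594, 0.043820664286613464), 75.41494750976562) ymax-.022 0.09384669150692038
rim x [[0.65392236 0.07736073 0.012     ]]
```

```bash
python3 - <<'E'
from h import *
xy=[.5777,.0938]
pick(xy,YP,.001,60)
move_linear(xy+[.16],rate=.12); s=state(); print(s["finger_gap"],s["ft_force"].round(1),s["position"],s["time_s"])
snap("wrist","w_held4")
E
```

```text
down hit False 0.0010134306655981695
gap 0.06819718358491975 F [-2.6 -0.3  8.3]
0.06822112808693116 [-0.  -0.5 -1.9] [0.57718572 0.09378863 0.15922788] 40.925
```

View pics/w_held4.png

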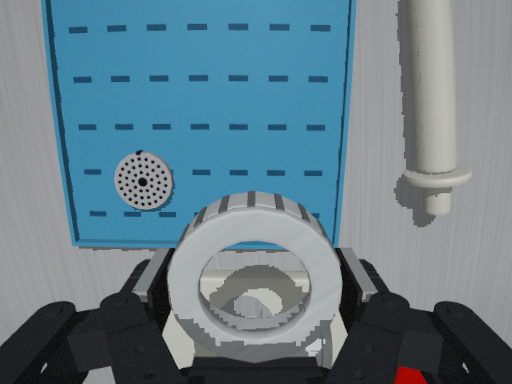

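```bash
python3 - <<'E'
from h import *
c,im,d=load("w_held4"); P=cloud(c,d); p=state()["position"]; g=cv2.cvtColor(im,cv2.COLOR_BGR2GRAY)
m=np.zeros(d.shape,np.uint8); cv2.ellipse(m,(255,280),(78,68),0,0,360,1,-1); cv2.ellipse(m,(255,282),(62,48),0,0,360,0,-1)
Q=P[(m>0)&(d>0)]; Q=Q[abs(Q[:,2]-np.median(Q[:,2]))<.006]
A=np.c_[Q[:,:2]-p[:2],np.ones(len(Q))]; k=np.linalg.lstsq(A,Q[:,2]-p[2],rcond=None)[0]; print("plane",k,len(Q),np.std(A@k-Q[:,2]+p[2]))
rr=Q[:,:2]-p[:2]; print("mean",rr.mean(0))
xy=on_line(.2665); print(xy)
move_linear([.5777,.0938,.2],rate=.1)
place(xy,YP,.0155)
snap("wrist","w_p4a")
E
```

```text
plane [-0.00093941  0.01539072  0.02616551] 7319 0.0008712519435238343
mean [0.00027253 0.00519755]
[ 0.53129065 -0.36617847]
place hit True [ 0.53101634 -0.36596133  0.01813319] gap 0.06807066135522671 [-0.8  1.8  5.9] 45.1333
```

```bash
python3 - <<'E'
from h import *
p=list(state()["position"]); let_go(); dwell(.2); move_linear(p[:2]+[.2]); 
move_ptp([.54,-.27,.30],q(YP)); snap("wrist","w_f"); 
move_ptp([.54,-.22,.35],q(YP)); snap("wrist","w_f2"); print(state()["time_s"])
move_ptp([.45,.1,.35],q(0)); snap("scene","s_f"); snap("side","side_f")
E
```

```text
48.175
```

View pics/w_f.png

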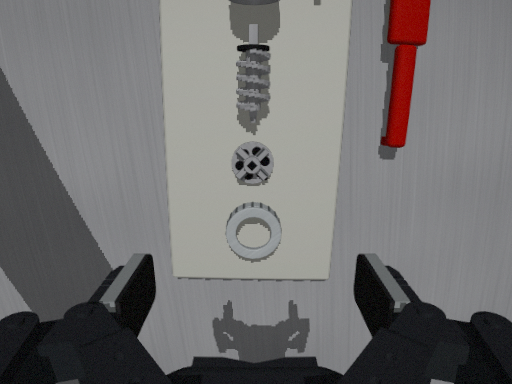

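View pics/w_f2.png

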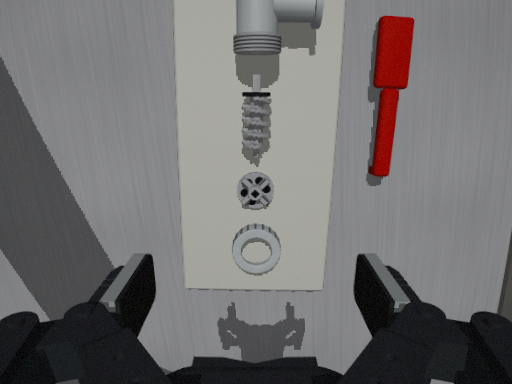

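View pics/s_f.png

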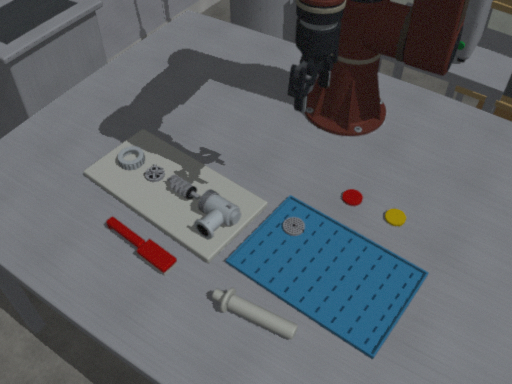

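The final views show barrel, worm, plate with knife, and nut in one line (w_f2: rim (257,50), worm (256,120), plate (255,189), nut (257,249)). The scene view shows the fine plate, pusher and brush unmoved. Now the final numbers.

```bash
python3 - <<'E'
from meas import *
N=np.array([-EX[1],EX[0]]); L=lambda p:np.round([(p[:2]-M)@EX,(p[:2]-M)@N],4)
for nm,nut,hub,tip,wa in(("w_f",(230,232),(252,164),(253.5,25),(253,47)),("w_f2",(237,250),(255,192),(256.5,75),(256,94))):
    c,im,d=load(nm); P=cloud(c,d)
    # nut: hole on top plane z=.044 via depth mask
    m=(P[...,2]>.038)&(d>0); m[:hub[1]+20]=0; m[nut[1]+36:]=0; m[:,:215]=0; m[:,295:]=0
    kk,h=cv2.findContours(m.astype(np.uint8),cv2.RETR_CCOMP,cv2.CHAIN_APPROX_NONE); o=max(kk,key=len)[:,0]
    po=onplane(c,o,.044)[:,:2].astype(np.float32); e=cv2.minEnclosingCircle(po); print(nm,"nut",e,L(np.array(e[0])))
    Q=P[m]; Q=Q[Q[:,2]<.05]; A=np.c_[Q[:,:2]-e[0],np.ones(len(Q))]; k=np.linalg.lstsq(A,Q[:,2],rcond=None)[0]; print("  nut plane",k.round(4))
    print("  knife hub",L(onplane(c,[hub],.043)[0]),"drive tip",L(onplane(c,[tip],.044)[0]),"washer",L(onplane(c,[wa],.05)[0]))
    m=(P[...,2]>.0245)&(d>0); m[:hub[1]-24]=0;m[hub[1]+24:]=0;m[:,:225]=0;m[:,285:]=0
    k,_=cv2.findContours(m.astype(np.uint8),0,1); k=max(k,key=cv2.contourArea)[:,0]
    pc=cv2.minEnclosingCircle(onplane(c,k,.028)[:,:2].astype(np.float32)); print("  plate",pc,L(np.array(pc[0])))
c,im,d=load("s_f"); a=cv2.imread("pics/scene0.png")
df=cv2.absdiff(im,a).max(2)>40
for n,(u,v,r) in dict(fine=(293,226,10),pusher=(258,312,30),brush=(140,245,25)).items(): print(n,"changed px",df[v-r:v+r,u-r:u+r].sum())
E
```

```text
w_f nut ((0.530694305896759, -0.3648289144039154), 0.03603462129831314) [ 0.2652 -0.0007]
  nut plane [-0.0022 -0.008   0.0443]
  knife hub [ 0.1787 -0.0024] drive tip [ 0.0264 -0.0005] washer [ 0.0497 -0.0011]
  plate ((0.5363796949386597, -0.2800717353820801), 0.02637452445924282) [ 0.1803 -0.0017]
w_f2 nut ((0.5304611921310425, -0.36510345339775085), 0.03632195666432381) [ 0.2655 -0.0009]
  nut plane [ 0.0017 -0.0086  0.0442]
  knife hub [ 0.1783 -0.0026] drive tip [ 0.0267 -0.0007] washer [ 0.0497 -0.0013]
  plate ((0.5366379022598267, -0.28012120723724365), 0.026673410087823868) [ 0.1803 -0.0014]
fine changed px 0
pusher changed px 0
brush changed px 0
```

```bash
python3 -c "
from bench import *
dwell(.3); print(state()['time_s']); finish_job()"
```

```text
49.8333
the job is handed in; nothing more can be done
```

I laid the worm, the coarse plate with the cross knife on top, and the ring nut out in one line from the barrel's mouth. I handed the job in at about 50 s. `finish_job` gives no verdict, so the numbers below are my own last measurements.

| Part | Distance from mouth along the line | Off the line |
|---|---|---|
| Worm, drive tip | about 26 mm | about 1 mm |
| Worm, centre (estimated) | about 79 mm | about 1 mm |
| Coarse plate, centre | 180 mm | 1.5 mm |
| Knife hub | 178–179 mm | 2.5 mm |
| Ring nut, centre | 265 mm | 1 mm |

- **Gaps and fit:** The nut sits about 85 mm from the plate, centre to centre, and the knife is 2 mm or less off the plate's centre.
- **Flatness:** The nut's top is within 0.01 rad of level. I did not fit a tilt for the plate or the knife after placing them. The plate was level to 0.006 rad in the gripper, and the knife's hub top is at the expected height.
- **Left alone:** The scene image shows no change at the fine plate, the pusher or the brush.

- **Tray contact:** While gripping the coarse plate, the fingertips pressed on the tray floor with about 33 N, because I had overestimated how far back the tips stand. It was under the limits.
- **Line direction:** The estimates disagreed slightly: the barrel gave 4.2–4.9° and the neck and board edges 5.1–6.1°. I used 4.5° after the clearest view gave 4.4°; the worm was laid on my earlier 4.7°.
- **Worm stud tip:** It measured 134 mm from the mouth in one view and 129 mm in another. I went by the drive end and the washer.

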